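# Roll the case holder's jaw to the gauge mark

### The arm

A 6-joint arm with a two-finger parallel gripper is mounted at the origin on a cart in front of the work surface, level with it; the furniture and walls round the work are solid. World frame = base frame: x ahead of the robot, y to its left, z up, the work surface at z = 0. Lengths are in m, angles in rad, forces in N, time in s.
With the tool pointing down it reaches from about 0.3 to 0.875 m from the base axis. Payload 6.4 kg.
Tool frame: the origin (TCP) lies on the mounting face of the last link; the fingertips stand 173 mm ahead of it and the grasp point (between the pads) lies 155 mm ahead of it (ctrl.tip_reach is the distance from the TCP to the fingertips, in m); z points along the fingers, y is the line along which they close (so a half turn about z gives the same grasp; the last joint's range is limited). The gripper opens to 85 mm and grips with 20 to 120 N. Pads are 22 mm wide; open, the fingers measure 114 mm over their backs; the gripper's body (76 mm by 85 mm) begins 54 mm behind the grasp point. The pads swing forward as they close: fully open they stand 13 mm farther back than shut.
Start: joints at [-1.483, 0.181, 1.607, -0, 1.354, -0.206], TCP at [0.167, -0.55, 0.405] pointing down, gripper open.
Joint ranges: [-2.99, 2.99], [-0.89, 2.07], [0.3, 2.58], [-1.14, 4.28], [0, 2.63], [-3.12, 3.12]. Speed limits (rad/s): [2.57, 2.57, 3.01, 3.14, 3.14, 3.14].

### API

Orientations are given as a unit quaternion [w, x, y, z].
In Python, from bench import ctrl gives the robot as it stands.
- The arm moves only by the shell command python3 -m pendant 'ROWS'. ROWS is JSON, a list that holds one entry, the list of rows, each a list of 7 numbers: the opening, from 0 (shut) to 1 (fully open), then the shift along the tool's x, y, z in mm, then the turn, a rotation vector about the tool's x, y, z in rad. A call has 1 to 5 rows; each row is the pose to reach, as a shift and turn from the pose commanded when the call began, along the tool's axes at that moment; what a row does not reach only later rows make up. A row lasts 1/12 s, in which the tool goes at most 41.7 mm and 7.16 degrees, less where a joint would pass 70% of its speed; a pose out of reach is approached as far as the arm can. A call with a gripper value outside its range is refused whole. The fingers move at their own pace and stop on an object; the grip force is fixed at half the most. Time passes only in rows, so rows that repeat a pose let the fingers close. It gives the time, the measured TCP pose, the force, the opening and the grip force at its end, in the units of the state.
- ctrl.get_obs(): the state, without advancing time (a new reading comes with each control period).
- ctrl.camera(name): name is "side" or "top" or "wrist"; returns the picture (480x640x3 uint8, red, green, blue); there is no depth.
- ctrl.camera_params(name): a dict with "mtx" (3x3 intrinsics, pixels), "distortion" ([k1, k2, p1, p2, k3] as OpenCV has them; the pictures are not rectified), "world_from_camera" (4x4, takes a point from camera to world coordinates); the wrist camera has in their place "tool_from_camera" (4x4, takes a point from camera to tool coordinates, whose origin is the TCP and whose axes are the flange's). Camera axes: x right, y down, z forward; pixel columns grow to the right and rows downward; lengths in m; the calibration is good to about 2 mm. A picture is of the moment at which its call begins: read the wrist's pose just before it. camera_params takes no time and is no camera call.
- ctrl.hand_in(): hands the job in; it is judged then, once.
Trained networks look in the newest picture that a camera, given by its name, has taken for a name from the list of things; names that differ only in an ending like _2 or _b are one class to them, and where a whole thing is asked for, a point or a joint stands for the part that bears it (a point fixed in the world has none). Each returns a list of dicts, best first, with "confidence" (0 to 1); they miss things now and then, are a little off and sometimes report something else, mostly with a low value. They report only what shows in the picture. A call takes as long as a camera call.
- ctrl.boxes_of(camera, name): "point" ([column, row] as shares, 0 to 1, of the picture: columns of its width, rows of its height, amid what is visible of it).
The state is a dict: "time_s": time; "q": joint angles; "dq": joint speeds; "joint_efforts": joint torques, N m; "eef_pos": TCP position; "eef_rot": TCP orientation; "wrist_force": force on the tool from outside, world axes, zero at the start; "torque": the same for the moment, N m; "opening": opening from 0.0 (shut) to 1.0 (fully open); "grasp_force": force on a finger pad.
Only numpy, scipy, OpenCV 4.12 (cv2) and the standard library are available. Lean on these libraries where they do the work, as an engineer would, in place of code of your own. Each camera call takes 0.05 s, during which the arm holds its last target. There are 200 camera calls.

### The job

Close the case holder to the gauge: with a shut gripper, lay a fingertip lightly on the knurled brass wheel and roll it, stroke by stroke, until the white line on the moving jaw stands within the red band of the yellow gauge clip, then lift clear. Do not pinch the wheel or press it hard, do not push the jaw itself, and leave the loose things lying where they are.

Things in the scene. Friction and masses are not known exactly. Their poses are not given: they have to be found in the camera images.
- fixture: watch-case holder fixed to the bench: a dark plate 84x210x14 mm with two aluminium jaws (36 mm high) and, at its -y end, a blue housing (48 mm high, 64x46 mm) from which a brass wheel stands up. Origin at the centre of the plate's underside; its y axis is the line along which the jaw slides, from the wheel towards the fixed jaw; z up. Its yaw varies by up to 0.4 rad either way.
- wheel_top (a point): highest point of the knurled brass wheel (radius 22 mm, 30 mm wide), mid-width, 67 mm above the bench when not pressed, 76 mm from the fixture's origin towards its -y; it does not turn with the wheel. The level axle lies along the fixture's x, so a fingertip resting on top rolls the wheel by travelling along the fixture's y. In a stroke the fingertip should stay within about 12 mm of this point along y.
- rim: the wheel's brass rim; origin at the wheel's centre, 45 mm above the bench. It sits on a rubber hub and gives about 1 mm for each 1.3 N towards the axle, at most 7 mm, then it is hard; a press 3 to 5 mm deep grips enough to roll it without slip. Blue cheeks beside it reach 48 mm. It stays where it is left.
- wheel (a joint): angle of the wheel, rad; grows as the wheel's top travels along the fixture's +y (towards the jaws). 1 rad closes the jaw by 10 mm, so 22 mm of fingertip travel over the top closes it by 10 mm; rolling back opens it again.
- jaw: the moving aluminium jaw, 60x20 mm, its top 36 mm above the bench, with a white line across its black top; driven only by the wheel, it moves along the fixture's +y as it closes. Origin under the middle of the jaw.
- jaw_pointer (a point): near end of the white line (2 mm wide) on the moving jaw, on the pointer at its -x side, 36 mm above the bench
- gauge_mark (a point): middle of the red band (5 mm wide along y) on the yellow gauge clip on the rail at the fixture's -x side, at the clip's edge next to the jaw pointer, 36 mm above the bench; axes parallel to the fixture's. The clip is 24 mm wide and fixed, but sits elsewhere along the rail at each start; the pointer starts 14 to 46 mm short of it (towards -y).
- movement_job: red ring holder with a watch movement, loose, 40x49x11 mm, in front of the case holder; origin on its underside
- loupe_1: black eye loupe, loose, 34 mm across, 28 mm high, in front of the case holder; origin on its underside
- amber_tin: round amber tin, loose, 39 mm across, 18 mm high, to the right of the case holder; origin on its underside
- driver_green: small screwdriver with a green ring, loose, 90 mm long, to the left of the case holder; origin on its underside
- dial_plate: round grey dial with hands, loose, 32 mm across, 9 mm high, behind the case holder; origin on its underside

How it is judged:
On the way:
1. a fingertip rests on the wheel (contact force between the fingers and rim above 0.5 N), for 0.2 s.
At the end, for the whole second after the job is handed in: the white line on the jaw stands at rest within 3 mm of the middle of the red band (measured along the slide) (y of jaw_pointer in the frame of gauge_mark between -0.003 and 0.003 m and linear speed of jaw below 0.002 m/s); the robot touches nothing.
It fails at once if the wheel is pinched or pressed with more than 20 N (contact force between the fingers and rim above 20 N).
It fails at once if the robot pushes on the jaw itself (contact force between any of the fingers, the arm and jaw above 1 N).
It fails at once if a loose thing is moved more than 15 mm or lifted (distance of any of movement_job, loupe_1, amber_tin, driver_green, dial_plate from where it was at the start of the episode above 0.015 m).
It also fails if it takes over 45 s, if anything falls off the work surface, if the arm or the gripper's body presses on something with over 40 N, if the wrist force passes 120 N, or if a joint passes its speed limit or range.

## Working session

There is one attempt and no reset: what is moved stays moved. The work goes in short steps, Python scripts to look and compute and a shell command to move; the robot and the scene stay as the last step left them, time stands still between calls to the robot, and variables do not carry over. Pictures are saved under pics/ and viewed, at most 10 in all, crops included, and the job is handed in when it is done.

```bash
mkdir -p pics
cat > h.py <<'E'
import numpy as np,cv2
from bench import ctrl
from scipy.spatial.transform import Rotation as R
def T_cam(c):
    p=ctrl.camera_params(c)
    if 'world_from_camera' in p: return p,np.array(p['world_from_camera'])
    o=ctrl.get_obs();T=np.eye(4);q=o['eef_rot'];T[:3,:3]=R.from_quat([q[1],q[2],q[3],q[0]]).as_matrix();T[:3,3]=o['eef_pos']
    return p,T@np.array(p['tool_from_camera'])
def at_z(c,uv,z,PT=None):
    p,T=PT or T_cam(c)
    n=cv2.undistortPoints(np.array([[uv]],float),np.array(p['mtx']),np.array(p['distortion']))[0,0]
    d=T[:3,:3]@np.array([n[0],n[1],1]);return T[:3,3]+d*(z-T[2,3])/d[2]
def proj(c,P,PT=None):
    p,T=PT or T_cam(c);W=np.linalg.inv(T)
    return cv2.projectPoints(np.array(P,float).reshape(-1,3),cv2.Rodrigues(W[:3,:3])[0],W[:3,3],np.array(p['mtx']),np.array(p['distortion']))[0][:,0]
E
python3 - <<'E'
from h import *
for c in ['top','side']:
    im=ctrl.camera(c);cv2.imwrite(f'pics/{c}0.png',im[:,:,::-1])
    for n,z in [('wheel_top',.067),('rim',.055),('jaw',.036),('jaw_pointer',.036),('gauge_mark',.036),('fixture',.014)]:
        for b in ctrl.boxes_of(c,n)[:2]:
            uv=np.array(b['point'])*[640,480];print(c,n,round(b['confidence'],2),uv.round(1),at_z(c,uv,z).round(4))
E
```

```text
top wheel_top 0.76 [297.3 249.8] [0.4602 0.1861 0.067 ]
top wheel_top 0.45 [338.9 240.2] [0.4773 0.1125 0.067 ]
top rim 0.71 [340.  237.6] [0.4842 0.1102 0.055 ]
top jaw 0.87 [305.5 246.9] [0.4706 0.1728 0.036 ]
top jaw_pointer 0.93 [306.4 242.8] [0.4783 0.1712 0.036 ]
top fixture 0.97 [299.7 245.5] [0.477  0.1844 0.014 ]
side wheel_top 0.72 [347.6 277.3] [0.4535 0.2524 0.067 ]
side rim 0.83 [340.9 245.1] [0.4843 0.1362 0.055 ]
side jaw 0.81 [342.8 271.3] [0.4719 0.1846 0.036 ]
side jaw_pointer 0.84 [339.5 267.9] [0.4787 0.1755 0.036 ]
side gauge_mark 0.52 [345.2 241.9] [0.4858 0.0866 0.036 ]
side gauge_mark 0.48 [369.9 281.8] [0.4277 0.2059 0.036 ]
side fixture 0.63 [345.6 280.7] [0.4688 0.1746 0.014 ]
```

View pics/top0.png

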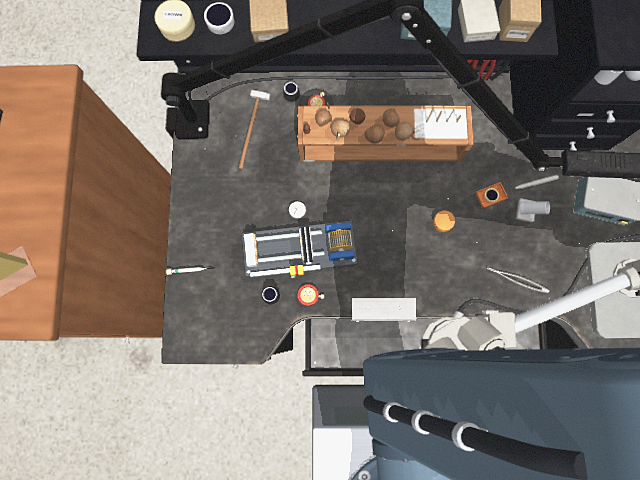

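View pics/side0.png

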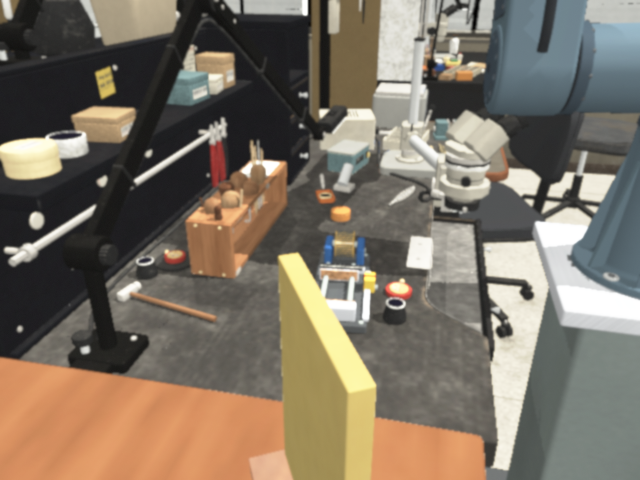

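Run:
```python
from h import *
o=ctrl.get_obs();print(o['eef_pos'],o['eef_rot'],o['wrist_force'])
q=o['eef_rot'];print(R.from_quat([q[1],q[2],q[3],q[0]]).as_matrix().round(3))
p=ctrl.camera_params('wrist');print(np.array(p['tool_from_camera']).round(3),p['mtx'])
print(ctrl.tip_reach)
im=cv2.imread('pics/top0.png')[205:315,225:375];cv2.imwrite('pics/top0c.png',cv2.resize(im,None,fx=5,fy=5,interpolation=cv2.INTER_CUBIC))
```

```text
[ 0.16652832 -0.55037092  0.40472581] [2.01978946e-05 9.89231853e-01 1.46356891e-01 8.73623454e-06] [-1.22044002 -0.20485604 -0.0799825 ]
[[ 0.957  0.29   0.   ]
 [ 0.29  -0.957 -0.   ]
 [ 0.     0.    -1.   ]]
[[ 0.001 -0.96  -0.28   0.07 ]
 [ 1.     0.001  0.     0.001]
 [ 0.    -0.28   0.96   0.032]
 [ 0.     0.     0.     1.   ]] [[398.38221888   0.         322.71529369]
 [  0.         398.38221888 242.56836459]
 [  0.           0.           1.        ]]
0.1734
```

View pics/top0c.png

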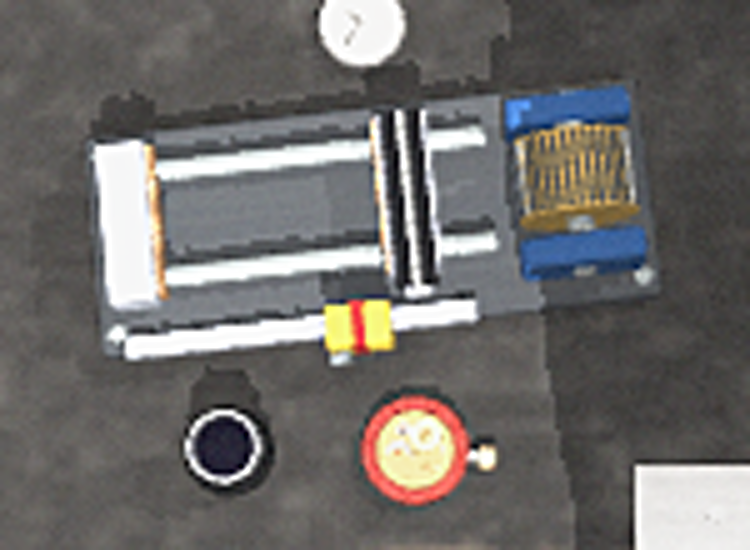

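The crop shows the pointer at about (309,263), the red band's near edge at (296,265) and the wheel's middle at (340,239).

Run:
```python
from h import *
f=lambda x,y,z:at_z('top',(225+(x+.5)/5-.5,205+(y+.5)/5-.5),z)
a=f(408,112,.036);b=f(420,288,.036);g=f(358,303,.036);w=f(575,165,.067)
e1=f(92,140,.014);e2=f(115,355,.014);e3=f(658,292,.014)
c1=f(508,110,.048);c2=f(525,275,.048);c3=f(648,262,.048)
print(a,b,g,w)
d1=a-b;yaw=np.arctan2(d1[1],d1[0]);d2=e2-e3;y2=np.arctan2(-d2[0],d2[1]);print('yaw',yaw,y2)
d3=c2-c3;print(np.arctan2(-d3[0],d3[1]))
yaw=y2
u=np.array([-np.sin(yaw),np.cos(yaw),0]);x=np.array([np.cos(yaw),np.sin(yaw),0]);print('gap',(g-b)@u, 'jaw-wheel',(b-w)@u,'wheel x rel pointer',(w-b)@x)
print('housing mid',((c1+c3)/2), 'plate mid',(e1+e3)/2, (e1+e3)/2-.076*u)
```

```text
[0.5077391  0.17164605 0.036     ] [0.44244134 0.1669374  0.036     ] [0.43696457 0.18942078 0.036     ] [0.48198639 0.11118504 0.067     ]
yaw 0.07198578982919927 0.11572909147776393
0.10515949447133756
gap 0.02296539527085619 jaw-wheel 0.05994573115656633 wheel x rel pointer 0.032842753450087886
housing mid [0.47799755 0.10978602 0.048     ] plate mid [0.47287707 0.18524676 0.014     ] [0.48165286 0.10975513 0.014     ]
```

Run:
```python
from h import *
for P in [(.167,-.55,.405),(.167,-.55,.23),(0,0,0),(0.25,-.3,.23),(.35,-.15,.2),(.48,.11,.15)]: print(P,proj('top',P).round(),proj('side',P).round())
print(T_cam('top')[1][:3,3],T_cam('side')[1][:3,3])
cv2.imwrite('pics/w0.png',ctrl.camera('wrist')[:,:,::-1])
```

```text
(0.167, -0.55, 0.405) [[919. 450.]] [[539. -14.]]
(0.167, -0.55, 0.23) [[801. 430.]] [[524.  68.]]
(0, 0, 0) [[403. 515.]] [[645. 269.]]
(0.25, -0.3, 0.23) [[631. 376.]] [[495.  86.]]
(0.35, -0.15, 0.2) [[516. 307.]] [[441. 116.]]
(0.48, 0.11, 0.15) [[342. 229.]] [[348. 183.]]
[0.30090035 0.13623959 1.02762273] [0.35447088 0.87497498 0.4389712 ]
```

View pics/w0.png

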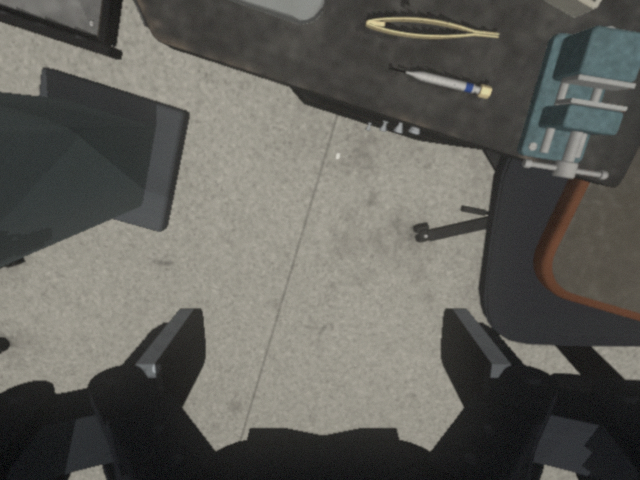

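Run:
```python
from h import *
def ray(c,uv):
    a=at_z(c,uv,0.);o=T_cam(c)[1][:3,3];d=a-o;return o,d/np.linalg.norm(d)
for t,s in [((478,325),(465,180)),((500,320),(470,150)),((610,270),(410,175)),((600,298),(415,140))]:
    o1,d1=ray('top',t);o2,d2=ray('side',s)
    k=np.linalg.lstsq(np.c_[d1,-d2],o2-o1,rcond=None)[0];p=o1+k[0]*d1;q=o2+k[1]*d2;print(p.round(3),q.round(3))
```

```text
[ 0.327 -0.121  0.09 ] [ 0.294 -0.118  0.089]
[ 0.334 -0.142  0.144] [ 0.291 -0.138  0.141]
[ 0.432 -0.409 -0.008] [ 0.409 -0.408 -0.011]
[ 0.371 -0.33   0.098] [ 0.402 -0.33   0.1  ]
```

The microscope head stands near (0.31,−0.13) with its pole near (0.41,−0.41), so I raise the tool first and pass above it.

```bash
python3 -m pendant '[[[0,0,0,-40,0,0,0],[0,0,0,-80,0,0,0],[0,0,0,-120,0,0,0],[0,27,-29,-130,0,0,0],[0,54,-58,-130,0,0,0]]]'
python3 -m pendant '[[[0,27,-29,0,0,0,0],[0,54,-58,0,0,0,0],[0,81,-87,0,0,0,0],[0,108,-116,0,0,0,0],[0,135,-145,0,0,0,0]]]'
python3 -m pendant '[[[0,27,-29,0,0,0,0],[0,54,-58,0,0,0,0],[0,81,-87,0,0,0,0],[0,108,-116,0,0,0,0],[0,135,-145,0,0,0,0]]]'
```

```text
time_s: 1.17
eef_pos: [0.201, -0.4798, 0.5392]
eef_rot: [0.004, 0.989, 0.145, 0.0]
wrist_force: [1.3, -0.2, -0.4]
opening: 0.299
grasp_force: 0.0
time_s: 1.58
eef_pos: [0.2889, -0.2995, 0.5348]
eef_rot: [0.0, 0.989, 0.146, 0.0]
wrist_force: [0.9, -0.1, 0.1]
opening: -0.0
grasp_force: 0.0
time_s: 2.0
eef_pos: [0.376, -0.1215, 0.5351]
eef_rot: [0.0, 0.989, 0.146, 0.001]
wrist_force: [1.1, -0.4, 0.4]
opening: 0.001
grasp_force: 0.0
```

```bash
python3 -m pendant '[[[0,27,-30,0,0,0,0],[0,54,-60,10,0,0,0],[0,80,-91,30,0,0,0],[0,105,-120,50,0,0,0],[0,130,-149,70,0,0,0]]]'
python3 -m pendant '[[[0,20,-22,20,0,0,0.1],[0,38,-43,50,0,0,0.194],[0,38,-43,60,0,0,0.194],[0,38,-43,60,0,0,0.194],[0,38,-43,60,0,0,0.194]]]'
python3 - <<'E'
from h import *
PT=T_cam('wrist');cv2.imwrite('pics/w1.png',ctrl.camera('wrist')[:,:,::-1])
for n,z in [('wheel_top',.067),('rim',.06),('jaw',.036),('jaw_pointer',.036),('gauge_mark',.036)]:
    for b in ctrl.boxes_of('wrist',n)[:2]:
        uv=np.array(b['point'])*[640,480];print(n,round(b['confidence'],2),uv.round(1),at_z('wrist',uv,z,PT).round(4))
print(ctrl.get_obs()['wrist_force'])
E
```

```text
time_s: 2.42
eef_pos: [0.455, 0.0537, 0.4675]
eef_rot: [0.0, 0.989, 0.147, 0.001]
wrist_force: [1.5, -1.5, 0.5]
opening: 0.001
grasp_force: 0.0
time_s: 2.83
eef_pos: [0.4786, 0.1035, 0.4076]
eef_rot: [0.0, 0.999, 0.051, -0.001]
wrist_force: [0.2, 0.1, 1.2]
opening: -0.002
grasp_force: 0.0
wheel_top 0.71 [231.2 199. ] [0.4867 0.1749 0.067 ]
rim 0.85 [312.9 207.5] [0.4851 0.1109 0.06  ]
jaw 0.7 [245.1 200.5] [0.4804 0.1695 0.036 ]
jaw_pointer 0.65 [246.8 203.5] [0.4779 0.168  0.036 ]
gauge_mark 0.76 [224.1 249.7] [0.4341 0.186  0.036 ]
[-0.05334484 -0.42920418  0.28257074]
```

View pics/w1.png

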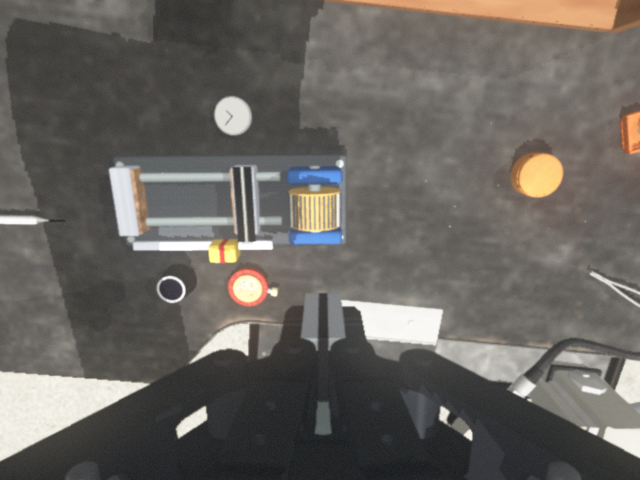

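Run:
```python
from h import *
PT=T_cam('wrist');f=lambda u,v,z:at_z('wrist',(u,v),z,PT)
w=f(315.5,210,.065);p=f(246,241,.036);g=f(223.5,242,.036);h=f(112,245,.014)-f(346,245,.014)
o=ctrl.get_obs();print(o['eef_pos']);q=o['eef_rot'];M=R.from_quat([q[1],q[2],q[3],q[0]]).as_matrix()
a,b=f(128,245,.014),f(345,244,.014);d=a-b;yaw=np.arctan2(-d[0],d[1]);print('yaw',yaw,'toolyaw',np.arctan2(M[1,0],M[0,0]))
u=np.array([-np.sin(yaw),np.cos(yaw),0]);print(w,p,g,'gap',(g-p)@u,'w-p',(p-w)@u)
t=w+[0,0,ctrl.tip_reach];print('tool shift mm to touch at wheel top',(M.T@(t-o['eef_pos'])*1000).round(1), 'u in tool',M.T@u)
```

```text
[0.47894244 0.10289049 0.40912548]
yaw 0.10442429464109038 toolyaw 0.09869622417408812
[0.48575778 0.1080318  0.065     ] [0.44579958 0.16681774 0.036     ] [0.44288496 0.18666651 0.036     ] gap 0.020044451127656213 w-p 0.06263074204419586
tool shift mm to touch at wheel top [  6.9  -4.5 170.7] u in tool [-5.72802110e-03 -9.99983506e-01 -4.22243432e-04]
```

```bash
python3 -m pendant '[[[0,5,4,40,0,0,0],[0,5,4,80,0,0,0],[0,5,4,120,0,0,0],[0,5,4,155,0,0,0],[0,5,4,160,0,0,0]]]'
python3 -m pendant '[[[0,0,0,0,0,0,0],[0,0,0,4,0,0,0],[0,0,0,8,0,0,0],[0,0,0,10,0,0,0],[0,0,0,10,0,0,0]]]'
python3 -m pendant '[[[0,0,0,1,0,0,0],[0,0,0,2,0,0,0],[0,0,0,2,0,0,0]]]'
```

```text
time_s: 3.55
eef_pos: [0.4813, 0.0997, 0.2425]
eef_rot: [-0.0, 0.999, 0.049, -0.005]
wrist_force: [-1.4, -0.3, -0.4]
opening: 0.003
grasp_force: 0.0
time_s: 3.97
eef_pos: [0.4848, 0.1002, 0.239]
eef_rot: [0.0, 0.999, 0.05, 0.001]
wrist_force: [0.7, 0.1, 0.6]
opening: -0.004
grasp_force: 0.3
time_s: 4.22
eef_pos: [0.4848, 0.1002, 0.2366]
eef_rot: [0.0, 0.999, 0.05, 0.001]
wrist_force: [1.1, 0.2, 2.5]
opening: 0.002
grasp_force: 1.7
```

```bash
python3 -m pendant '[[[0,0,0,0.7,0,0,0],[0,0,-3,1,0,0,0],[0,0,-6,1,0,0,0],[0,0,-9,1,0,0,0],[0,0,-9,1,0,0,0]]]'
python3 -m pendant '[[[0,0,-3,0,0,0,0],[0,0,-6,0,0,0,0],[0,0,-9,0,0,0,0],[0,0,-10,0,0,0,0],[0,0,-10,0,0,0,0]]]'
cat > gap.py <<'E'
from h import *
import sys
PT=T_cam('wrist');cv2.imwrite(sys.argv[1],ctrl.camera('wrist')[:,:,::-1])
o=ctrl.get_obs();print(o['eef_pos'],o['wrist_force'])
for n,z in [('jaw',.036),('gauge_mark',.036)]:
    for b in ctrl.boxes_of('wrist',n)[:1]:
        uv=np.array(b['point'])*[640,480];print(n,round(b['confidence'],2),uv.round(1),at_z('wrist',uv,z,PT).round(4))
E
python3 gap.py pics/w2.png
```

```text
time_s: 4.63
eef_pos: [0.4838, 0.1096, 0.2354]
eef_rot: [0.0, 0.999, 0.05, 0.001]
wrist_force: [1.5, -0.5, 6.9]
opening: 0.001
grasp_force: 2.9
time_s: 5.05
eef_pos: [0.4827, 0.1195, 0.2353]
eef_rot: [0.0, 0.999, 0.05, 0.001]
wrist_force: [0.9, -0.6, 5.0]
opening: 0.001
grasp_force: 2.8
[0.48266176 0.11947541 0.23527986] [ 1.35826787 -0.06635287  5.71404899]
jaw 0.97 [189.2 278.3] [0.482  0.1783 0.036 ]
gauge_mark 0.75 [160.9 359.6] [0.4392 0.1912 0.036 ]
```

View pics/w2.png

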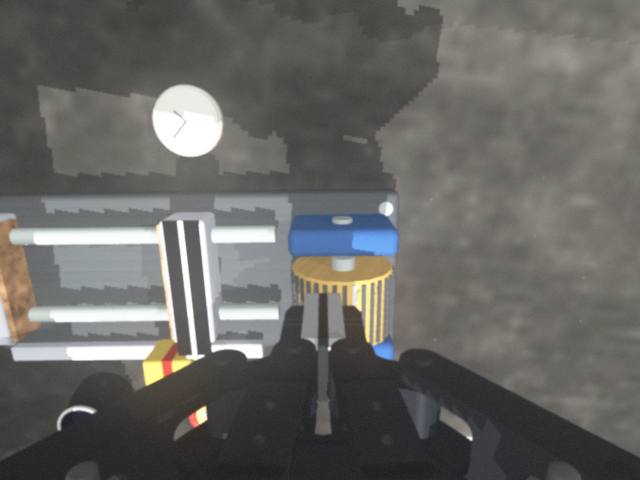

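```bash
cat > m.py <<'E'
from h import *
import sys
a=[float(x) for x in sys.argv[1:]]
PT=T_cam('wrist');yaw=.102;u=np.array([-np.sin(yaw),np.cos(yaw),0])
p,g=at_z('wrist',a[:2],.036,PT),at_z('wrist',a[2:],.036,PT);print(p,g,(g-p)@u)
E
python3 m.py 196 350 170 350
python3 -m pendant '[[[0,0,0,-8,0,0,0],[0,0,0,-12,0,0,0],[0,0,10,-12,0,0,0],[0,0,19,-12,0,0,0],[0,0,19,-10,0,0,0]]]'
python3 -m pendant '[[[0,0,0,4,0,0,0],[0,0,0,7,0,0,0],[0,0,0,9,0,0,0],[0,0,0,10,0,0,0],[0,0,0,10,0,0,0]]]'
```

```text
[0.44604418 0.17465054 0.036     ] [0.44484857 0.18682158 0.036     ] 0.012229525924877718
time_s: 5.62
eef_pos: [0.4842, 0.0987, 0.2447]
eef_rot: [0.0, 0.999, 0.049, -0.0]
wrist_force: [0.1, -1.0, -0.5]
opening: -0.002
grasp_force: 0.0
time_s: 6.03
eef_pos: [0.4841, 0.1003, 0.2347]
eef_rot: [0.0, 0.999, 0.05, -0.0]
wrist_force: [-0.5, -0.9, 6.6]
opening: 0.002
grasp_force: 2.9
```

```bash
python3 -m pendant '[[[0,0,-3,0,0,0,0],[0,0,-6,0,0,0,0],[0,0,-9,0,0,0,0],[0,0,-12,0,0,0,0],[0,0,-12,0,0,0,0]]]'
python3 -m pendant '[[[0,0,-3,0,0,0,0],[0,0,-6,0,0,0,0],[0,0,-7,0,0,0,0],[0,0,-7,0,0,0,0]]]'
python3 gap.py pics/w3.png
```

```text
time_s: 6.45
eef_pos: [0.4828, 0.1126, 0.235]
eef_rot: [0.0, 0.999, 0.05, -0.0]
wrist_force: [-2.3, -2.1, 7.3]
opening: 0.002
grasp_force: 3.2
time_s: 6.78
eef_pos: [0.4821, 0.1195, 0.2349]
eef_rot: [0.0, 0.999, 0.05, -0.0]
wrist_force: [-1.9, 0.4, 6.8]
opening: -0.0
grasp_force: 3.1
[0.48206282 0.11944622 0.23491692] [-1.44461915 -0.02115483  6.60186973]
jaw 0.78 [170.6 275.7] [0.4815 0.1863 0.036 ]
gauge_mark 0.79 [159.2 360.1] [0.438  0.1918 0.036 ]
```

View pics/w3.png

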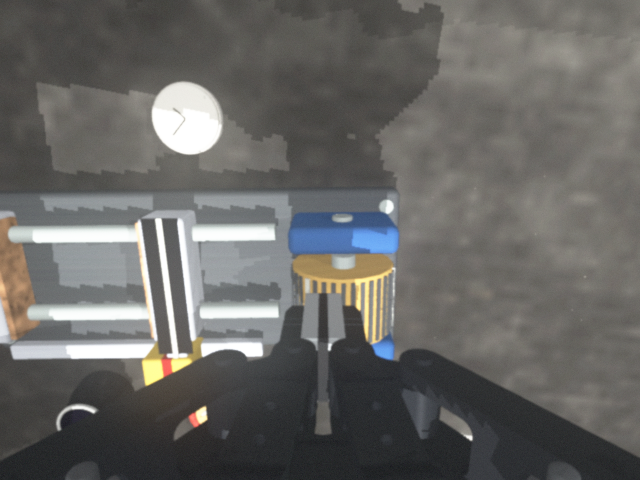

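```bash
python3 m.py 177 355 167 358
python3 - <<'E'
import cv2
im=cv2.imread('pics/w3.png')[330:390,130:230];cv2.imwrite('pics/w3c.png',cv2.resize(im,None,fx=6,fy=6,interpolation=cv2.INTER_CUBIC))
E
```

```text
[0.44157629 0.18336451 0.036     ] [0.4394967  0.18805735 0.036     ] 0.004880200267776305
```

View pics/w3c.png

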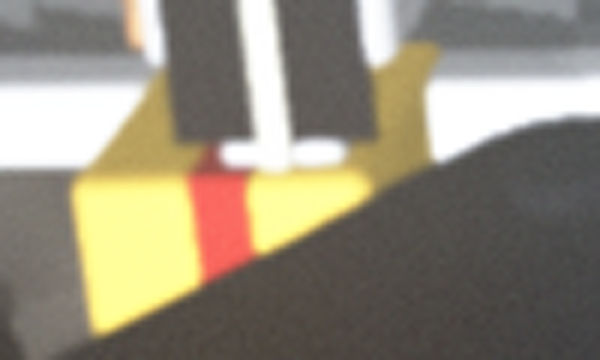

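The line sits at (175.3,357) and the red band's middle at (166.3,359.5), so about 4.6 mm remains, which is 10 mm of fingertip travel.

```bash
python3 -m pendant '[[[0,0,0,-8,0,0,0],[0,0,0,-12,0,0,0],[0,0,10,-12,0,0,0],[0,0,15,-12,0,0,0],[0,0,15,-10,0,0,0]]]'
python3 -m pendant '[[[0,0,0,4,0,0,0],[0,0,0,7,0,0,0],[0,0,0,9,0,0,0],[0,0,0,9.5,0,0,0],[0,0,0,9.5,0,0,0]]]'
python3 -m pendant '[[[0,0,-3,0,0,0,0],[0,0,-6,0,0,0,0],[0,0,-9,0,0,0,0],[0,0,-10,0,0,0,0],[0,0,-10,0,0,0,0]]]'
python3 -m pendant '[[[0,0,0,-10,0,0,0],[0,0,0,-30,0,0,0],[0,0,0,-60,0,0,0],[0,0,0,-80,0,0,0],[0,0,0,-80,0,0,0]]]'
python3 - <<'E'
from h import *
im=ctrl.camera('wrist')[:,:,::-1];cv2.imwrite('pics/w4.png',im)
b=ctrl.boxes_of('wrist','gauge_mark')[0];c=(np.array(b['point'])*[640,480]).astype(int);x,y=c-[60,50];print(c,x,y)
cv2.imwrite('pics/w4c.png',cv2.resize(im[y:y+90,x:x+120],None,fx=6,fy=6,interpolation=cv2.INTER_CUBIC))
E
```

```text
time_s: 7.35
eef_pos: [0.4839, 0.1031, 0.2448]
eef_rot: [0.0, 0.999, 0.049, 0.0]
wrist_force: [0.5, 0.5, -0.1]
opening: -0.002
grasp_force: 0.0
time_s: 7.77
eef_pos: [0.4838, 0.1042, 0.2353]
eef_rot: [0.0, 0.999, 0.05, -0.0]
wrist_force: [-1.3, -0.2, 5.3]
opening: -0.001
grasp_force: 3.0
time_s: 8.18
eef_pos: [0.4827, 0.1144, 0.2354]
eef_rot: [0.0, 0.999, 0.05, -0.0]
wrist_force: [-1.2, -1.2, 5.6]
opening: 0.002
grasp_force: 3.0
time_s: 8.6
eef_pos: [0.4842, 0.1144, 0.3199]
eef_rot: [0.0, 0.999, 0.05, 0.004]
wrist_force: [1.2, 0.1, 0.3]
opening: 0.003
grasp_force: 0.0
[208 299] 148 249
```

View pics/w4c.png

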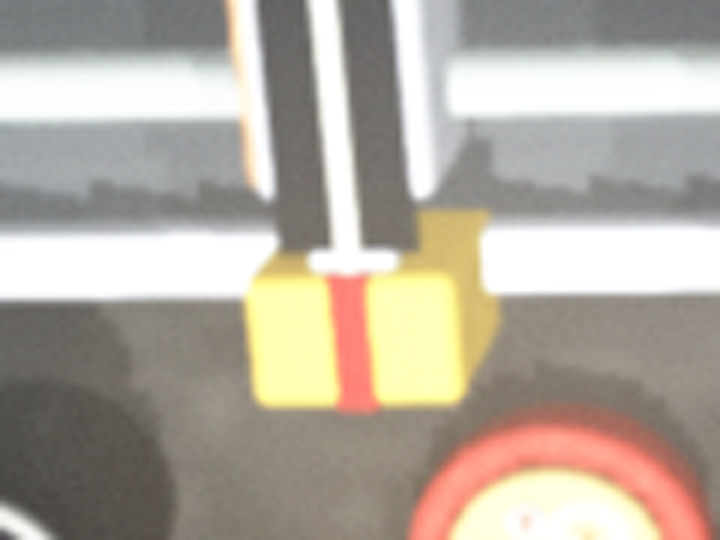

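The white line (crop column 346) lines up with the red band's middle (about 347), and the gripper is clear, so I hand in.

```bash
python3 -m pendant '[[[0,0,0,0,0,0,0],[0,0,0,0,0,0,0],[0,0,0,0,0,0,0]]]'; python3 -c "
from bench import ctrl
print(ctrl.hand_in())"
```

```text
time_s: 8.95
eef_pos: [0.4822, 0.1141, 0.3139]
eef_rot: [-0.0, 0.999, 0.05, -0.001]
wrist_force: [-0.2, 0.5, -0.8]
opening: -0.004
grasp_force: 0.0
the job is handed in; nothing more can be done
None
```

I rolled the jaw closed in three light strokes until the last picture showed the white line level with the middle of the red band. I then lifted clear and handed in at about 9 s; the hand-in returned no verdict.

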